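# Slide the tart tamper back into its rack

## Task

Put the wooden tart tamper with the round foot that was left out on the counter back in the slotted rack: slide it into the empty slot from the front, its foot under the rack's plate and its knob above, all the way to the end of the slot. Leave it standing upright on the counter there, and do not shove or tip the two tampers already in the rack.

Things in the scene. Friction and masses are not known exactly. Their poses are not given: they have to be found in the camera images.
- tamper_mid (a point): Centre (70 mm up) of the tamper to put away: turned beech, 140 mm tall, about 0.13 kg, upright on the counter left or right of the rack. Round foot 60 mm across, 35 mm high; neck 16 mm across; round knob 34 mm across, from 96 to 140 mm up (straight sides 103 to 133 mm): grip it there from above. z: its axis. The similar tool with a square foot on the rack's other side is not wanted.
- slot_home (a point): Where the middle of the foot is to stand, on the counter in the empty slot (thin black disc). x points inwards along the slot, y across. Fixed metal rack: plate underside 60 and top 64 mm up, closed at sides and back, three parallel slots 36 mm wide, 110 mm apart, open at the front edge, which is 80 mm from here along -x; the slot ends 10 mm along +x. Clear for 100 mm before the front edge.
- parked_a_mid (a point): Centre (70 mm up) of one of the two tampers already in the rack, loose in its slot: 140 mm tall, same neck and knob, round foot 48 mm across. Must stay where it is.
- parked_b_mid (a point): The same for the other tamper already in the rack. Must stay where it is.
There are look-alikes about, which are no part of the job. Leave any purple, red or turquoise look-alike of the part that bears tamper_mid alone.

How it is judged:
By the outcome, as a careful person would: the job done as asked, in the order asked, and still so for the second after the job is handed in, with the robot touching nothing.
It also fails if it takes over 45 s, if anything falls off the work surface, if the arm or the gripper's body presses on something with over 40 N, if the wrist force passes 120 N, or if a joint passes its speed limit or range.

## Robot

A 6-joint arm with a two-finger parallel gripper is mounted at the origin on the work surface. World frame = base frame: x ahead of the robot, y to its left, z up, the work surface at z = 0. Lengths are in m, angles in rad, forces in N, time in s.
With the tool pointing down it reaches from about 0.25 to 0.775 m from the base axis. Payload 4 kg.
Tool frame: the origin (TCP) lies on the centre line of the jaws, within the pads' length; the fingertips stand 8 mm ahead of it and the grasp point (between the pads) lies 11 mm behind it; z points along the fingers, y is the direction in which the jaws open and shut (so a half turn about z gives the same grasp; the last joint's range is limited). The gripper opens to 94 mm and grips with 3 to 60 N. Pads are 16 mm wide; open, the fingers measure 119 mm over their backs; the gripper's body (75 mm by 177 mm) begins 78 mm behind the grasp point.
Start: joints at [-1.242, 0.087, 1.371, -0, 1.684, -0.103], TCP at [0.23, -0.5, 0.214] pointing down, gripper open.
Joint ranges: [-3.1, 3.1], [-0.76, 2.03], [0.27, 2.55], [-1.08, 4.22], [0.17, 2.65], [-2.57, 2.57]. Speed limits (rad/s): [2.79, 2.79, 3.14, 3.14, 3.14, 3.14].

## Interface

Orientations are given as [roll, pitch, yaw] about the fixed x, y, z axes, in that order (R = Rz(yaw) Ry(pitch) Rx(roll)).
In Python, from bench import * gives the robot as it stands.
- The arm moves only by the tool step_arm, never from a script. Its argument "steps" is a list of rows, each an object of numbers: "jaw": the opening, from 0 (shut) to 1 (fully open); "tx", "ty", "tz": the shift along the tool's x, y, z in m; "ax", "ay", "az": the turn, a rotation vector about the tool's x, y, z in rad. In form: [{"jaw": .., "tx": .., "ty": .., "tz": .., "ax": .., "ay": .., "az": ..}, ...]. A call has 1 to 8 rows; each row is the pose to reach, as a shift and turn from the pose measured when the call began, along the tool's axes at that moment; what a row does not reach only later rows make up. A row lasts 1/10 s, in which the tool goes at most 50 mm and 8.59 degrees, less where a joint would pass 70% of its speed; a pose out of reach is approached as far as the arm can. A call with a gripper value outside its range is refused whole. The fingers move at their own pace and stop on an object; the grip force is fixed at half the most. Time passes only in rows, so rows that repeat a pose let the fingers close. It gives the time, the measured TCP pose, the force and the opening at its end, in the units of the state.
- get_obs(): the state, without advancing time (a new reading comes with each control period).
- snapshot(name): name is "scene" or "top" or "wrist"; returns (picture, depth): 384x512x3 uint8, red, green, blue; 384x512 float32, m along the optical axis (not along the pixel's ray), 0 where there is no reading.
- camera_model(name): a dict with "intrinsics" (3x3 intrinsics, pixels), "origin" and "orientation" of the camera in the world. Camera axes: x right, y down, z forward; pixel columns grow to the right and rows downward; lengths in m; the calibration is good to about 2 mm. A picture is of the moment at which its call begins: read the wrist's pose just before it. camera_model takes no time and is no camera call; for the wrist camera it gives the pose at the moment of the call.
- close_job(): hands the job in, once; it reports no verdict.
Trained networks look in the newest picture that a camera, given by its name, has taken for a name from the list of things; names that differ only in an ending like _2 or _b are one class to them, and where a whole thing is asked for, a point or a joint stands for the part that bears it (a point fixed in the world has none). Each returns a list of dicts, best first, with "confidence" (0 to 1); they miss things now and then, are a little off and sometimes report something else, mostly with a low value. They report only what shows in the picture. A call takes as long as a camera call. They do not tell look-alikes from the thing itself.
- silhouettes(camera, query): "pixels" (384x512 bool, what is visible of it) and "rect" ([left, top, right, bottom] in pixels, round what is visible of it).
The state is a dict: "time": time; "joint_positions": joint angles; "qvel": joint speeds; "joint_torque": joint torques, N m; "tool_pos": TCP position; "ee_rot": TCP orientation; "wrist_force": force on the tool from outside, world axes, zero at the start; "wrist_torque": the same for the moment, N m; "width": finger opening in m.
Only numpy, scipy, OpenCV 4.12 (cv2) and the standard library are available. Lean on these libraries where they do the work, as an engineer would, in place of code of your own. Each camera call takes 0.05 s, during which the arm holds its last target. There are 200 camera calls.

## Working session

There is one attempt and no reset: what is moved stays moved. The work goes in short steps, Python scripts to look and compute and a tool call to move; the robot and the scene stay as the last step left them, time stands still between calls to the robot, and variables do not carry over. Pictures are saved under pics/ and viewed, about 8 in all and at most 12, crops included, and the job is handed in when it is done.

Besides the shell and the picture viewer there is one more tool, called after ">>>" as name([rows], argument=value, ...), one row to a line, values as JSON. step_arm: Moves the arm, as the interface text tells. Its arguments: {"type":"object","properties":{"steps":{"type":"array"}},"required":["steps"]}

```bash
mkdir -p pics; cat > h.py <<'E'
from bench import *
import numpy as np, cv2
def cam(n):
    m=camera_model(n); K=np.array(m["intrinsics"]); o=np.array(m["origin"]); R=np.array(m["orientation"])
    if R.shape!=(3,3):
        from scipy.spatial.transform import Rotation as Ro
        R=Ro.from_euler("xyz",R).as_matrix() if R.size==3 else Ro.from_quat(R).as_matrix()
    return K,o,R
def cloud(n,d):
    K,o,R=cam(n); v,u=np.mgrid[0:384,0:512]
    p=np.stack([(u-K[0,2])/K[0,0]*d,(v-K[1,2])/K[1,1]*d,d],-1)
    P=p@R.T+o; P[d==0]=np.nan; return P
def toolshift(p):
    "world point -> shift in tool axes"
    from scipy.spatial.transform import Rotation as Ro
    s=get_obs(); return Ro.from_euler("xyz",s["ee_rot"]).as_matrix().T@(np.array(p)-s["tool_pos"])
E
python3 - <<'E'
from h import *
print(get_obs()); print(camera_model("top"))
im=[]
for n in("scene","top"):
    p,d=snapshot(n); P=cloud(n,d); im.append(p); np.savez(f"{n}.npz",p=p,P=P)
    for q in("tamper_mid","parked_a_mid","slot_home"):
        for r in silhouettes(n,q):
            m=r["pixels"]; X=P[m]; X=X[~np.isnan(X[:,0])]
            if len(X)==0: continue
            t=X[X[:,2]>X[:,2].max()-.012]
            print(n,q,round(r["confidence"],2),np.round(r["rect"]),m.sum(),"zmax",X[:,2].max().round(3),"topmean",t.mean(0).round(3),"med",np.median(X,0).round(3),p[m].mean(0).round())
    cv2.imwrite(f"pics/{n}.png",cv2.resize(p[...,::-1],None,fx=1.5,fy=1.5))
E
```

```text
{'time': 0.0, 'joint_positions': array([-1.24210047e+00,  8.79739758e-02,  1.37222440e+00, -2.34839097e-05,
        1.68359265e+00, -1.03089217e-01]), 'qvel': array([-0.00046493,  0.00049002,  0.00164865,  0.00018546, -0.00111309,
        0.00167444]), 'joint_torque': array([-1.46758972e-03, -3.40186286e+01, -3.02426112e+01,  7.17067136e-02,
        3.30281421e-02, -1.69316968e-04]), 'tool_pos': array([ 0.22999582, -0.49902822,  0.21230893]), 'ee_rot': array([-3.13940356e+00, -2.03010055e-04,  4.31782229e-01]), 'wrist_force': array([ 0.77200392,  0.12337985, -0.08882578]), 'wrist_torque': array([0.01079045, 0.03294922, 0.01902158]), 'width': 0.09441983940101557}
{'intrinsics': array([[371.27226608,   0.        , 261.11135194],
       [  0.        , 371.27226608, 186.96195525],
       [  0.        ,   0.        ,   1.        ]]), 'origin': array([0.42668419, 0.05726014, 0.90244172]), 'orientation': array([-3.03007044,  0.00840613, -1.58633841])}
scene tamper_mid 0.97 [360. 194. 390. 251.] 939 zmax 0.143 topmean [0.589 0.316 0.138] med [0.594 0.314 0.037] [ 56. 129. 124.]
scene tamper_
[... 685 characters left out ...]
.145 topmean [0.473 0.308 0.14 ] med [0.471 0.302 0.038] [122.  99.  66.]
top tamper_mid 0.96 [ 83. 206. 130. 232.] 851 zmax 0.144 topmean [0.455 0.411 0.139] med [0.454 0.406 0.037] [ 90.  42. 107.]
top tamper_mid 0.72 [132. 246. 170. 274.] 750 zmax 0.144 topmean [0.365 0.308 0.139] med [0.367 0.303 0.038] [153.  23.  19.]
top tamper_mid 0.56 [130. 145. 172. 181.] 736 zmax 0.144 topmean [0.583 0.314 0.139] med [0.579 0.308 0.038] [ 10. 123. 114.]
top parked_a_mid 0.7 [263. 140. 282. 166.] 399 zmax 0.145 topmean [0.598 0.035 0.14 ] med [0.592 0.036 0.123] [134. 109.  73.]
top slot_home 0.88 [216. 141. 230. 167.] 354 zmax 0.068 topmean [0.599 0.163 0.065] med [0.608 0.153 0.002] [37. 38. 39.]
```

View pics/top.png

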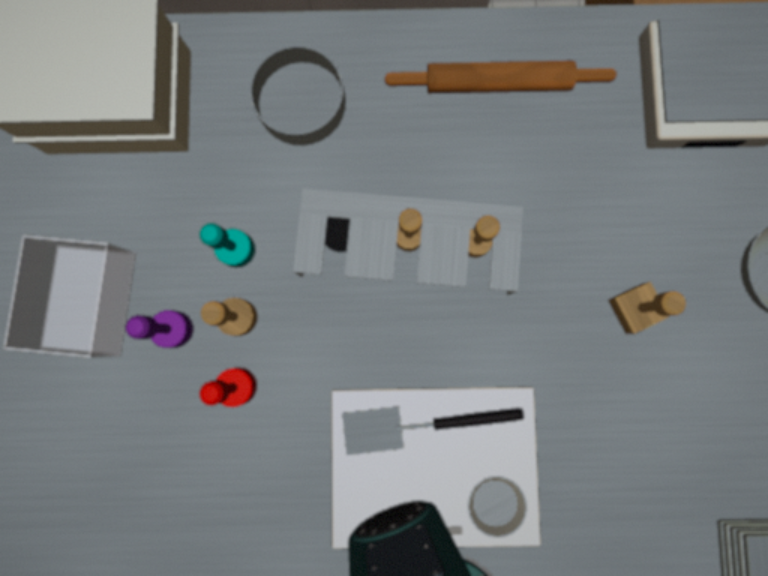

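View pics/scene.png

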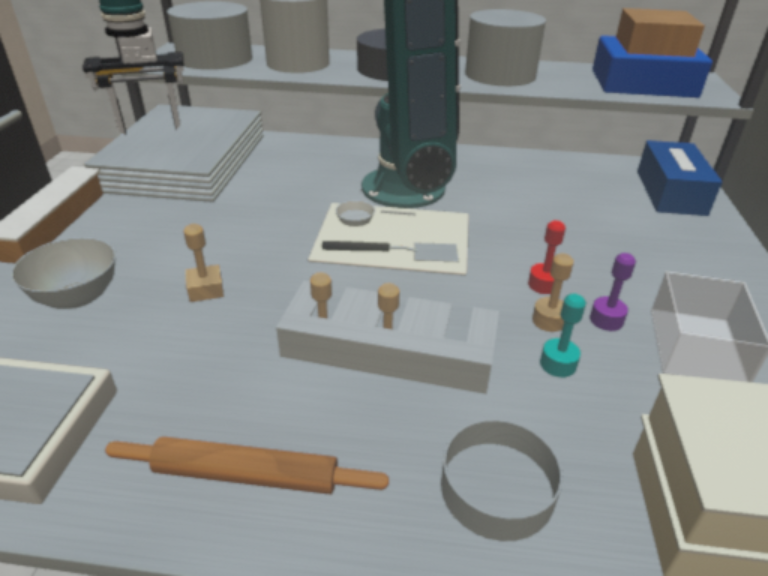

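Top view, native pixels. There are five tampers outside the rack:
- Turquoise at (141,157), purple at (93,218) and red at (141,262) are excluded look-alikes.
- The wooden one at (448,202) has a square foot, so it isn't wanted.
- The wooden one at (143,209) has a round foot and stands left of the rack, so it is the target, at about (0.473, 0.308).

The empty slot is the leftmost, with its black disc near (225,155). Next I measure the rack and take a confirming crop.

```bash
python3 - <<'E'
from h import *
z=np.load("top.npz"); p,P=z["p"],z["P"]
m=(P[...,2]>.056)&(P[...,2]<.074)&(P[...,0]>.5)&(P[...,0]<.7)&(P[...,1]>-.16)&(P[...,1]<.24)
Q=P[m]; print(m.sum(),np.median(Q[:,2])); r=cv2.minAreaRect((Q[:,:2]*1000).astype(np.float32)); print(r, cv2.boxPoints(r))
a=np.deg2rad(r[2]); 
# rack frame: choose x axis closest to world x
c=[np.array([np.cos(a+k*np.pi/2),np.sin(a+k*np.pi/2)]) for k in range(4)]; ex=max(c,key=lambda v:v[0]); ey=np.array([-ex[1],ex[0]])
print("yaw",np.arctan2(ex[1],ex[0])); L=Q[:,:2]@np.c_[ex,ey]
print("x range",np.percentile(L[:,0],[1,99]),"y range",np.percentile(L[:,1],[1,99]))
lo=np.percentile(L[:,0],0.5)
f=L[(L[:,0]<lo+.06)&(L[:,0]>lo+.01)]; h,e=np.histogram(f[:,1],bins=np.arange(f[:,1].min(),f[:,1].max()+.004,.004))
print([(round(b,3),int(n)) for b,n in zip(e,h)])
for nm in("top","scene"):
    zz=np.load(nm+".npz")["P"].reshape(-1,3)
    for cx,cy in((.473,.308),(.598,.035),(.586,-.07)):
        k=zz[(np.hypot(zz[:,0]-cx,zz[:,1]-cy)<.03)&(zz[:,2]>.1)]; print(nm,cx,cy,len(k),k.min(0).round(3),k.max(0).round(3),k[k[:,2]>.133].mean(0).round(3))
# black disc px
blk=(p.max(-1)<60)&(P[...,2]<.02)&(abs(P[...,0]-.6)<.1)&(abs(P[...,1]-.15)<.06); B=P[blk]; print("blk",blk.sum(),B.min(0),B.max(0),B.mean(0))
cv2.imwrite("pics/crop.png",cv2.resize(p[120:300,60:260,::-1],None,fx=4,fy=4*.8,interpolation=cv2.INTER_CUBIC)[:600])
print(toolshift([.473,.308,.235]))
E
```

```text
6236 0.06567533100220058
((585.2686157226562, 36.11334228515625), (340.4775390625, 130.7809600830078), 84.052490234375) [[ 502.59042 -126.43349]
 [ 632.6674  -139.98466]
 [ 667.9468   198.66017]
 [ 537.8698   212.21135]]
yaw -0.10380362770467258
x range [0.51434115 0.64244144] y range [-0.07096546  0.2639444 ]
[(np.float64(-0.074), 40), (np.float64(-0.07), 37), (np.float64(-0.066), 37), (np.float64(-0.062), 40), (np.float64(-0.058), 41), (np.float64(-0.054), 38), (np.float64(-0.05), 35), (np.float64(-0.046), 41), (np.float64(-0.042), 40), (np.float64(-0.038), 38), (np.float64(-0.034), 28), (np.float64(-0.03), 0), (np.float64(-0.026), 0), (np.float64(-0.022), 0), (np.float64(-0.018), 0), (np.float64(-0.014), 0), (np.float64(-0.01), 0), (np.float64(-0.006), 0), (np.float64(-0.002), 0), (np.float64(0.002), 17), (np.float64(0.006), 40), (np.float64(0.01), 40), (np.float64(0.014), 37), (np.float64(0.018), 38), (np.float64(0.022), 38), (np.float64(0.026), 40), (np.float64(0.03), 37), (np.float64(0.034), 38), (np.float64(0.038), 39), (np.float64(0.042), 40), (np.float64(0.046), 38), (np.flo
[... 1296 characters left out ...]
oat64(0.262), 37), (np.float64(0.266), 1)]
top 0.473 0.308 263 [0.457 0.294 0.106] [0.49  0.327 0.145] [0.473 0.309 0.139]
top 0.598 0.035 226 [0.583 0.019 0.105] [0.616 0.051 0.145] [0.599 0.035 0.14 ]
top 0.586 -0.07 243 [ 0.571 -0.09   0.107] [ 0.604 -0.057  0.145] [ 0.587 -0.073  0.14 ]
scene 0.473 0.308 233 [0.46  0.296 0.101] [0.492 0.328 0.145] [0.477 0.311 0.139]
scene 0.598 0.035 259 [0.587 0.02  0.101] [0.617 0.053 0.144] [0.604 0.037 0.139]
scene 0.586 -0.07 251 [ 0.574 -0.088  0.101] [ 0.605 -0.055  0.143] [ 0.592 -0.071  0.139]
blk 284 [ 0.58020708  0.1336412  -0.00166439] [0.63427823 0.17113569 0.0076238 ] [0.60706065 0.15276835 0.00238535]
[ 0.55850053 -0.63170421 -0.02151088]
```

View pics/crop.png

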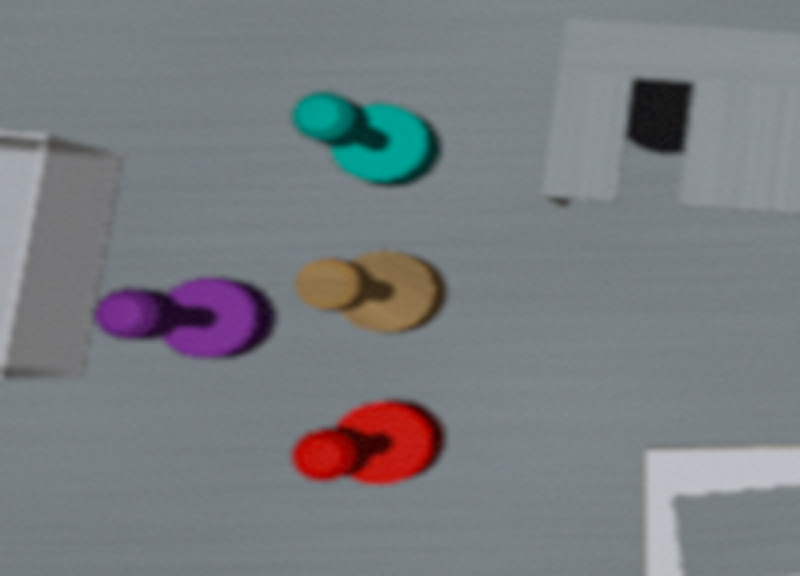

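The crop confirms the wooden one at native (143,209) has a round foot. In the rack frame (yaw −0.104), slot_home is about (0.612, 0.143), and both parked tampers agree with that frame. I'll go above the target.

>>> step_arm([
  {"jaw":0.65,"tx":0.558,"ty":-0.632,"tz":-0.022,"az":-1.035},
  {"jaw":0.65,"tx":0.558,"ty":-0.632,"tz":-0.022,"az":-1.035},
  {"jaw":0.65,"tx":0.558,"ty":-0.632,"tz":-0.022,"az":-1.035},
  {"jaw":0.65,"tx":0.558,"ty":-0.632,"tz":-0.022,"az":-1.035},
  {"jaw":0.65,"tx":0.558,"ty":-0.632,"tz":-0.022,"az":-1.035},
  {"jaw":0.65,"tx":0.558,"ty":-0.632,"tz":-0.022,"az":-1.035},
  {"jaw":0.65,"tx":0.558,"ty":-0.632,"tz":-0.022,"az":-1.035},
  {"jaw":0.65,"tx":0.558,"ty":-0.632,"tz":-0.022,"az":-1.035},
])

```text
invalid input
```

```bash
python3 -c "
from h import *
s=get_obs();print(s['tool_pos'],s['ee_rot'],s['joint_positions'],toolshift([.473,.308,.235]),'az',-(1.467-s['ee_rot'][2]))"
```

```text
[ 0.23015551 -0.49946026  0.21331457] [-3.14134848e+00 -3.63536070e-05  4.31828215e-01] [-1.24210064e+00  8.73165035e-02  1.37095116e+00  1.10931067e-05
  1.68357161e+00 -1.03131287e-01] [ 0.55850053 -0.63170421 -0.02151088] az -1.0351717846138915
```

>>> step_arm([
  {"jaw":0.65,"tx":0.558,"ty":-0.632,"tz":-0.022,"ax":0,"ay":0,"az":-1.035},
  {"jaw":0.65,"tx":0.558,"ty":-0.632,"tz":-0.022,"ax":0,"ay":0,"az":-1.035},
  {"jaw":0.65,"tx":0.558,"ty":-0.632,"tz":-0.022,"ax":0,"ay":0,"az":-1.035},
  {"jaw":0.65,"tx":0.558,"ty":-0.632,"tz":-0.022,"ax":0,"ay":0,"az":-1.035},
  {"jaw":0.65,"tx":0.558,"ty":-0.632,"tz":-0.022,"ax":0,"ay":0,"az":-1.035},
  {"jaw":0.65,"tx":0.558,"ty":-0.632,"tz":-0.022,"ax":0,"ay":0,"az":-1.035},
  {"jaw":0.65,"tx":0.558,"ty":-0.632,"tz":-0.022,"ax":0,"ay":0,"az":-1.035},
  {"jaw":0.65,"tx":0.558,"ty":-0.632,"tz":-0.022,"ax":0,"ay":0,"az":-1.035},
])

```text
time: 1.2
tool_pos: [0.3451, -0.1147, 0.2243]
ee_rot: [3.14, 0.0, 1.468]
wrist_force: [1.1, 0.0, 0.3]
width: 0.0612
```

```bash
python3 -c "
from h import *
s=get_obs();print(s['tool_pos'],s['ee_rot'],s['joint_positions'],toolshift([.473,.308,.235]),'az',-(1.467-s['ee_rot'][2]))"
```

```text
[ 0.3451343  -0.11467836  0.22432614] [3.14017226e+00 2.78050217e-04 1.46822062e+00] [-4.77306991e-01 -3.43032035e-01  1.73164310e+00  2.65467823e-04
  1.75155798e+00 -3.74683571e-01] [ 0.43354658  0.08392831 -0.01067521] az 0.0012206204886218153
```

>>> step_arm([
  {"jaw":0.65,"tx":0.434,"ty":0.084,"tz":-0.011,"ax":0,"ay":0,"az":0},
  {"jaw":0.65,"tx":0.434,"ty":0.084,"tz":-0.011,"ax":0,"ay":0,"az":0},
  {"jaw":0.65,"tx":0.434,"ty":0.084,"tz":-0.011,"ax":0,"ay":0,"az":0},
  {"jaw":0.65,"tx":0.434,"ty":0.084,"tz":-0.011,"ax":0,"ay":0,"az":0},
  {"jaw":0.65,"tx":0.434,"ty":0.084,"tz":-0.011,"ax":0,"ay":0,"az":0},
  {"jaw":0.65,"tx":0.434,"ty":0.084,"tz":-0.011,"ax":0,"ay":0,"az":0},
  {"jaw":0.65,"tx":0.434,"ty":0.084,"tz":-0.011,"ax":0,"ay":0,"az":0},
  {"jaw":0.65,"tx":0.434,"ty":0.084,"tz":-0.011,"ax":0,"ay":0,"az":0},
])

```text
time: 2.0
tool_pos: [0.4606, 0.2686, 0.2344]
ee_rot: [3.139, 0.0, 1.469]
wrist_force: [0.5, -1.3, -1.2]
width: 0.0612
```

>>> step_arm([
  {"jaw":0.65,"tx":0.045,"ty":0,"tz":0,"ax":0,"ay":0,"az":0},
  {"jaw":0.65,"tx":0.045,"ty":0,"tz":0,"ax":0,"ay":0,"az":0},
  {"jaw":0.65,"tx":0.045,"ty":0,"tz":0,"ax":0,"ay":0,"az":0},
])

```text
time: 2.3
tool_pos: [0.4648, 0.3139, 0.2337]
ee_rot: [3.14, 0.002, 1.471]
wrist_force: [0.1, -0.9, 0.0]
width: 0.0615
```

```bash
cat > look.py <<'E'
from h import *
import sys
s=get_obs(); print(s['time'],s['tool_pos'],s['ee_rot'])
p,d=snapshot("wrist"); P=cloud("wrist",d); np.savez("wrist.npz",p=p,P=P)
for r in silhouettes("wrist","tamper_mid"):
    m=r["pixels"]&~np.isnan(P[...,0]); X=P[m]
    if len(X)<20: continue
    t=X[(X[:,2]>.125)&(X[:,2]<.16)]; f=X[(X[:,2]>.02)&(X[:,2]<.045)]
    print(round(r["confidence"],2),np.round(r["rect"]),p[m].mean(0).round(),"knob",len(t),*( [t.mean(0).round(3),((t.min(0)+t.max(0))/2).round(3),t.max(0).round(3)] if len(t) else []),"foot",len(f),*([((f.min(0)+f.max(0))/2).round(3)] if len(f) else []))
cv2.imwrite(sys.argv[1],p[...,::-1])
print(toolshift([.473,.308,.12]))
E
python3 look.py pics/w1.png
```

```text
2.3 [0.4648435  0.31387997 0.23370778] [3.14044397e+00 1.68539075e-03 1.47080649e+00]
0.95 [234. 145. 287. 217.] [113.  94.  63.] knob 1218 [0.472 0.312 0.138] [0.472 0.31  0.134] [0.488 0.326 0.142] foot 1419 [0.471 0.315 0.032]
0.7 [325. 131. 416. 200.] [  4. 103.  96.] knob 1371 [0.58  0.316 0.137] [0.582 0.314 0.133] [0.599 0.331 0.142] foot 1809 [0.582 0.314 0.032]
0.63 [203.  47. 265. 107.] [ 95.  44. 112.] knob 1612 [0.455 0.412 0.138] [0.454 0.413 0.134] [0.471 0.43  0.142] foot 1157 [0.454 0.413 0.034]
0.59 [117. 151. 193. 231.] [124.  15.  11.] knob 1282 [0.366 0.311 0.137] [0.363 0.309 0.133] [0.379 0.326 0.142] foot 1730 [0.363 0.31  0.032]
[-0.00344308  0.00797856  0.11458769]
```

View pics/w1.png

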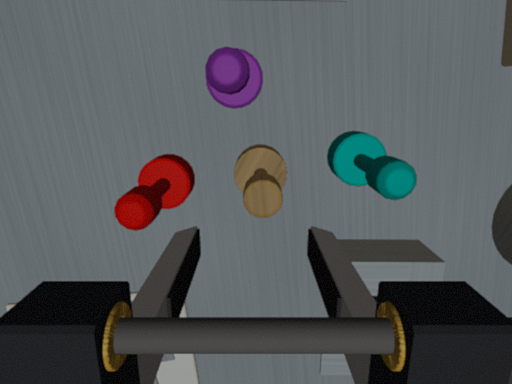

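The wrist view shows the wooden knob at (263,195), centred on (0.472, 0.311) with its top at 0.141. The red and turquoise neighbours are well clear of the jaws. I'll descend and grip.

>>> step_arm([
  {"jaw":0.65,"tx":-0.002,"ty":0.0075,"tz":0.02,"ax":0,"ay":0,"az":0},
  {"jaw":0.65,"tx":-0.002,"ty":0.0075,"tz":0.05,"ax":0,"ay":0,"az":0},
  {"jaw":0.65,"tx":-0.002,"ty":0.0075,"tz":0.085,"ax":0,"ay":0,"az":0},
  {"jaw":0.65,"tx":-0.002,"ty":0.0075,"tz":0.112,"ax":0,"ay":0,"az":0},
  {"jaw":0.65,"tx":-0.002,"ty":0.0075,"tz":0.1265,"ax":0,"ay":0,"az":0},
  {"jaw":0.65,"tx":-0.002,"ty":0.0075,"tz":0.1265,"ax":0,"ay":0,"az":0},
  {"jaw":0.65,"tx":-0.002,"ty":0.0075,"tz":0.1265,"ax":0,"ay":0,"az":0},
])

```text
time: 3.1
tool_pos: [0.4735, 0.3091, 0.1096]
ee_rot: [3.137, -0.0, 1.467]
wrist_force: [-0.3, 0.1, 0.4]
width: 0.0611
```

>>> step_arm([
  {"jaw":0.2,"tx":0,"ty":0,"tz":0,"ax":0,"ay":0,"az":0},
  {"jaw":0.2,"tx":0,"ty":0,"tz":0,"ax":0,"ay":0,"az":0},
  {"jaw":0.2,"tx":0,"ty":0,"tz":0,"ax":0,"ay":0,"az":0},
  {"jaw":0.2,"tx":0,"ty":0,"tz":0,"ax":0,"ay":0,"az":0},
  {"jaw":0.2,"tx":0,"ty":0,"tz":0,"ax":0,"ay":0,"az":0},
  {"jaw":0.2,"tx":0,"ty":0,"tz":0,"ax":0,"ay":0,"az":0},
])

```text
time: 3.7
tool_pos: [0.4738, 0.3094, 0.1103]
ee_rot: [3.136, -0.001, 1.467]
wrist_force: [-0.5, -0.2, 2.9]
width: 0.0329
```

Gripped, width 33 mm. I'll lift 8 mm and shift sideways to line up in front of the slot.

>>> step_arm([
  {"jaw":0.2,"tx":0,"ty":0,"tz":-0.008,"ax":0,"ay":0,"az":0},
  {"jaw":0.2,"tx":0,"ty":0,"tz":-0.008,"ax":0,"ay":0,"az":0},
  {"jaw":0.2,"tx":-0.03,"ty":0,"tz":-0.008,"ax":0,"ay":0,"az":0},
  {"jaw":0.2,"tx":-0.06,"ty":0,"tz":-0.008,"ax":0,"ay":0,"az":0},
  {"jaw":0.2,"tx":-0.1,"ty":0,"tz":-0.008,"ax":0,"ay":0,"az":0},
  {"jaw":0.2,"tx":-0.13,"ty":0,"tz":-0.008,"ax":0,"ay":0,"az":0},
  {"jaw":0.2,"tx":-0.151,"ty":0,"tz":-0.008,"ax":0,"ay":0,"az":0},
  {"jaw":0.2,"tx":-0.151,"ty":0,"tz":-0.008,"ax":0,"ay":0,"az":0},
])

```text
time: 4.5
tool_pos: [0.4577, 0.157, 0.1179]
ee_rot: [3.137, -0.0, 1.464]
wrist_force: [-0.2, -0.3, -0.8]
width: 0.0329
```

```bash
cat > chk.py <<'E'
from h import *
import sys
from scipy.spatial.transform import Rotation as Ro
ex=np.array([.9946,-.1036]); ey=np.array([.1036,.9946])
s=get_obs(); t=s['tool_pos']; print(s['time'],t.round(4),s['ee_rot'].round(4),s['width'].round(4),"F",s['wrist_force'].round(1),"tcp rack",(t[:2]@ex).round(4),(t[:2]@ey).round(4))
ims=[]
for n in ("scene","top","wrist"):
    p,d=snapshot(n); P=cloud(n,d); ims.append(p)
    Q=P.reshape(-1,3); L=np.c_[Q[:,:2]@ex,Q[:,:2]@ey,Q[:,2]]
    # parked tampers and carried foot
    for nm,cx,cy in(("a",.592,.097),("b",.592,-.012)):
        k=L[(np.hypot(L[:,0]-cx,L[:,1]-cy)<.035)&(L[:,2]>.1)&(L[:,2]<.16)]
        if len(k)>40: print(n,nm,len(k),((k.min(0)+k.max(0))/2).round(4),k[k[:,2]>.133].mean(0).round(4))
    tx,ty=t[:2]@ex,t[:2]@ey; c=p.reshape(-1,3).astype(int); wood=(c[:,0]-c[:,2]>25)
    k=L[wood&(np.hypot(L[:,0]-tx,L[:,1]-ty)<.05)&(L[:,2]>.005)&(L[:,2]<.056)]
    if len(k)>40: print(n,"foot",len(k),k.min(0).round(4),k.max(0).round(4))
    k=L[wood&(np.hypot(L[:,0]-tx,L[:,1]-ty)<.03)&(L[:,2]>.066)&(L[:,2]<.15)]
    if len(k)>20: print(n,"neck/knob",len(k),k.min(0).round(4),k.max(0).round(4))
    h=L[(L[:,2]>.058)&(L[:,2]<.072)&(L[:,0]>.525)&(L[:,0]<.58)&(abs(L[:,1]-.2055)<.05)]
    a,b=h[h[:,1]<.2055],h[h[:,1]>.2055]
    if len(a)>50 and len(b)>50: print(n,"slot edges",a[:,1].max().round(4),b[:,1].min().round(4),"front",L[(L[:,2]>.06)&(L[:,2]<.072)&(abs(L[:,1]-.15)<.03)&(L[:,0]>.45)][:,0].min().round(4))
cv2.imwrite(sys.argv[1],np.hstack([cv2.resize(ims[0],(400,300)),ims[2][::1,::1][42:342,56:456]])[...,::-1])
E
python3 chk.py pics/c1.png
```

```text
Traceback (most recent call last):
  File "chk.py", line 5, in <module>
    s=get_obs(); t=s['tool_pos']; print(s['time'],t.round(4),s['ee_rot'].round(4),s['width'].round(4),"F",s['wrist_force'].round(1),"tcp rack",(t[:2]@ex).round(4),(t[:2]@ey).round(4))
                                                                                  ^^^^^^^^^^^^^^^^
AttributeError: 'float' object has no attribute 'round'
```

```bash
sed -i "s/s\['width'\].round(4)/round(s['width'],4)/" chk.py; python3 chk.py pics/c1.png
```

```text
4.5 [0.4577 0.157  0.1179] [ 3.1368e+00 -1.0000e-04  1.4636e+00] 0.0329 F [-0.2 -0.3 -0.8] tcp rack 0.439 0.2036
scene a 261 [0.5958 0.0989 0.1227] [0.5967 0.0997 0.139 ]
scene b 252 [ 0.5946 -0.0107  0.1228] [ 0.5959 -0.0089  0.139 ]
scene foot 363 [0.4132 0.1784 0.0094] [0.4688 0.234  0.0556]
scene neck/knob 105 [0.4365 0.1906 0.0663] [0.4649 0.2217 0.1496]
scene slot edges 0.1903 0.2263 front 0.5096
top a 222 [0.5928 0.0966 0.1258] [0.5916 0.0966 0.1396]
top b 242 [ 0.5924 -0.0122  0.1254] [ 0.5913 -0.0116  0.1396]
top slot edges 0.1886 0.2253 front 0.5133
wrist a 676 [0.5884 0.1061 0.1088] [nan nan nan]
wrist foot 3485 [0.4086 0.1872 0.0126] [0.4671 0.2368 0.0557]
wrist neck/knob 4612 [0.422  0.1915 0.0661] [0.4553 0.224  0.1494]
wrist slot edges 0.1889 0.2243 front 0.5111chk.py:13: RuntimeWarning: Mean of empty slice.
  if len(k)>40: print(n,nm,len(k),((k.min(0)+k.max(0))/2).round(4),k[k[:,2]>.133].mean(0).round(4))
  ret = um.true_divide(
```

View pics/c1.png

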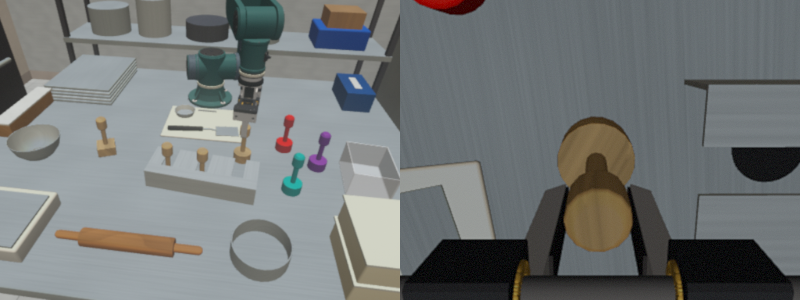

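Foot about 10 mm up and under the plate height of 60. Knob at rack y 0.208 against the slot centre at 0.207, so it's aligned. I'll slide in 100 mm, then check the slot end.

>>> step_arm([
  {"jaw":0.2,"tx":0,"ty":0.02,"tz":0,"ax":0,"ay":0,"az":0},
  {"jaw":0.2,"tx":0,"ty":0.04,"tz":0,"ax":0,"ay":0,"az":0},
  {"jaw":0.2,"tx":0,"ty":0.06,"tz":0,"ax":0,"ay":0,"az":0},
  {"jaw":0.2,"tx":0,"ty":0.08,"tz":0,"ax":0,"ay":0,"az":0},
  {"jaw":0.2,"tx":0,"ty":0.1,"tz":0,"ax":0,"ay":0,"az":0},
  {"jaw":0.2,"tx":0,"ty":0.12,"tz":0,"ax":0,"ay":0,"az":0},
  {"jaw":0.2,"tx":0,"ty":0.12,"tz":0,"ax":0,"ay":0,"az":0},
])

```text
time: 5.35
tool_pos: [0.5793, 0.1483, 0.1179]
ee_rot: [3.136, -0.002, 1.468]
wrist_force: [0.1, 0.2, -1.4]
width: 0.0332
```

```bash
python3 -W ignore chk.py pics/c2.png; python3 - <<'E'
from h import *
ex=np.array([.9946,-.1036]); ey=np.array([.1036,.9946])
p,d=snapshot("wrist"); A={"top0":np.load("top.npz")["P"],"scene0":np.load("scene.npz")["P"],"wrist":cloud("wrist",d)}
for n,P in A.items():
    Q=P.reshape(-1,3); L=np.c_[Q[:,:2]@ex,Q[:,:2]@ey,Q[:,2]]
    e=L[(L[:,2]>.0585)&(L[:,2]<.07)&(abs(L[:,1]-.207)<.012)&(L[:,0]>.56)&(L[:,0]<.66)]
    print(n,len(e),"slot end",np.percentile(e[:,0],[0,3,50,100]).round(4) if len(e) else "")
E
```

```text
5.35 [0.5793 0.1483 0.1179] [ 3.1363e+00 -1.9000e-03  1.4677e+00] 0.0332 F [ 0.1  0.2 -1.4] tcp rack 0.5608 0.2075
scene a 260 [0.595  0.0986 0.1222] [0.5966 0.0992 0.139 ]
scene b 253 [ 0.5945 -0.0104  0.1228] [ 0.5958 -0.0088  0.1387]
scene foot 133 [0.5349 0.1888 0.0419] [0.5776 0.224  0.0557]
scene neck/knob 120 [0.5592 0.1947 0.0661] [0.5881 0.2253 0.1489]
scene slot edges 0.2048 0.2064 front 0.5098
top a 227 [0.5929 0.0966 0.1259] [0.5917 0.0967 0.1395]
top b 241 [ 0.5921 -0.0123  0.1263] [ 0.591  -0.0117  0.1396]
wrist a 352 [0.5849 0.1072 0.1078] [nan nan nan]
wrist foot 1754 [0.5277 0.1874 0.0389] [0.5862 0.2182 0.056 ]
wrist neck/knob 4588 [0.5412 0.1925 0.0662] [0.5745 0.2248 0.1496]
top0 179 slot end [0.603  0.6038 0.6229 0.6432]
scene0 146 slot end [0.6009 0.6025 0.6254 0.6429]
wrist 1909 slot end [0.5602 0.6015 0.6207 0.6416]
```

View pics/c2.png

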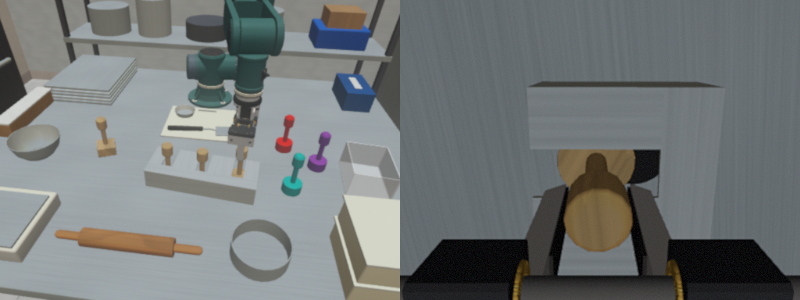

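Foot is under the plate and knob above, with the neck near mid-slot. The slot end is about 0.6025, so home is about 0.5925. That leaves about 33 mm.

>>> step_arm([
  {"jaw":0.2,"tx":-0.001,"ty":0.012,"tz":0,"ax":0,"ay":0,"az":0},
  {"jaw":0.2,"tx":-0.001,"ty":0.022,"tz":0,"ax":0,"ay":0,"az":0},
  {"jaw":0.2,"tx":-0.001,"ty":0.028,"tz":0,"ax":0,"ay":0,"az":0},
  {"jaw":0.2,"tx":-0.001,"ty":0.032,"tz":0,"ax":0,"ay":0,"az":0},
  {"jaw":0.2,"tx":-0.001,"ty":0.033,"tz":0,"ax":0,"ay":0,"az":0},
  {"jaw":0.2,"tx":-0.001,"ty":0.033,"tz":0,"ax":0,"ay":0,"az":0},
])

```text
time: 6.15
tool_pos: [0.6094, 0.1437, 0.1183]
ee_rot: [3.138, -0.002, 1.468]
wrist_force: [-0.0, 0.4, -0.6]
width: 0.0333
```

```bash
python3 -W ignore chk.py pics/c3.png | grep -E "tcp|foot|knob"
```

```text
6.15 [0.6094 0.1437 0.1183] [ 3.1381e+00 -1.7000e-03  1.4680e+00] 0.0333 F [-0.   0.4 -0.6] tcp rack 0.5912 0.206
scene neck/knob 128 [0.5884 0.1925 0.0664] [0.619  0.224  0.1498]
wrist foot 1227 [0.5604 0.1869 0.0403] [0.6019 0.2179 0.056 ]
wrist neck/knob 4579 [0.5738 0.1913 0.066 ] [0.6072 0.2239 0.15  ]
```

>>> step_arm([
  {"jaw":0.2,"tx":0,"ty":0.001,"tz":0,"ax":0,"ay":0,"az":0},
  {"jaw":0.2,"tx":0,"ty":0.002,"tz":0,"ax":0,"ay":0,"az":0},
  {"jaw":0.2,"tx":0,"ty":0.002,"tz":0,"ax":0,"ay":0,"az":0},
])

```text
time: 6.6
tool_pos: [0.6112, 0.1436, 0.1186]
ee_rot: [3.138, -0.002, 1.468]
wrist_force: [-0.2, 0.6, -2.0]
width: 0.0328
```

At rack x 0.593, which is home, with no contact. I'll lower it to the counter.

>>> step_arm([
  {"jaw":0.2,"tx":0,"ty":0,"tz":0.003,"ax":0,"ay":0,"az":0},
  {"jaw":0.2,"tx":0,"ty":0,"tz":0.006,"ax":0,"ay":0,"az":0},
  {"jaw":0.2,"tx":0,"ty":0,"tz":0.008,"ax":0,"ay":0,"az":0},
  {"jaw":0.2,"tx":0,"ty":0,"tz":0.0085,"ax":0,"ay":0,"az":0},
  {"jaw":0.2,"tx":0,"ty":0,"tz":0.0085,"ax":0,"ay":0,"az":0},
])

```text
time: 7.1
tool_pos: [0.6111, 0.1436, 0.1104]
ee_rot: [3.138, -0.002, 1.468]
wrist_force: [-1.2, -0.7, 0.8]
width: 0.0331
```

>>> step_arm([
  {"jaw":0.2,"tx":0,"ty":0,"tz":0.001,"ax":0,"ay":0,"az":0},
  {"jaw":0.2,"tx":0,"ty":0,"tz":0.001,"ax":0,"ay":0,"az":0},
])

```text
time: 7.3
tool_pos: [0.6112, 0.1438, 0.1103]
ee_rot: [3.137, -0.002, 1.468]
wrist_force: [-2.7, -0.4, 4.1]
width: 0.0331
```

```bash
python3 -c "
from h import *
for i in range(4): s=get_obs(); print(s['tool_pos'].round(4),s['wrist_force'].round(1))"
```

```text
[0.6112 0.1438 0.1103] [-2.7 -0.4  4.1]
[0.6112 0.1438 0.1103] [-2.7 -0.4  4.1]
[0.6112 0.1438 0.1103] [-2.7 -0.4  4.1]
[0.6112 0.1438 0.1103] [-2.7 -0.4  4.1]
```

The counter carries it (4 N). I'll release and retract straight up.

>>> step_arm([
  {"jaw":0.65,"tx":0,"ty":0,"tz":0,"ax":0,"ay":0,"az":0},
  {"jaw":0.65,"tx":0,"ty":0,"tz":0,"ax":0,"ay":0,"az":0},
  {"jaw":0.65,"tx":0,"ty":0,"tz":0,"ax":0,"ay":0,"az":0},
  {"jaw":0.65,"tx":0,"ty":0,"tz":0,"ax":0,"ay":0,"az":0},
  {"jaw":0.65,"tx":0,"ty":0,"tz":0,"ax":0,"ay":0,"az":0},
])

```text
time: 7.8
tool_pos: [0.6111, 0.1437, 0.11]
ee_rot: [3.138, -0.002, 1.468]
wrist_force: [0.4, -0.9, -0.2]
width: 0.0608
```

>>> step_arm([
  {"jaw":0.65,"tx":0,"ty":0,"tz":-0.015,"ax":0,"ay":0,"az":0},
  {"jaw":0.65,"tx":0,"ty":0,"tz":-0.04,"ax":0,"ay":0,"az":0},
  {"jaw":0.65,"tx":0,"ty":0,"tz":-0.08,"ax":0,"ay":0,"az":0},
  {"jaw":0.65,"tx":0,"ty":0,"tz":-0.12,"ax":0,"ay":0,"az":0},
  {"jaw":0.65,"tx":0,"ty":0,"tz":-0.12,"ax":0,"ay":0,"az":0},
])

```text
time: 8.3
tool_pos: [0.6136, 0.144, 0.2398]
ee_rot: [3.122, -0.006, 1.468]
wrist_force: [0.3, -0.2, 1.0]
width: 0.061
```

>>> step_arm([
  {"jaw":0.65,"tx":0,"ty":-0.05,"tz":0,"ax":0,"ay":0,"az":0},
  {"jaw":0.65,"tx":0,"ty":-0.1,"tz":0,"ax":0,"ay":0,"az":0},
  {"jaw":0.65,"tx":0,"ty":-0.15,"tz":0,"ax":0,"ay":0,"az":0},
  {"jaw":0.65,"tx":0,"ty":-0.2,"tz":0,"ax":0,"ay":0,"az":0},
  {"jaw":0.65,"tx":0,"ty":-0.22,"tz":0,"ax":0,"ay":0,"az":0},
  {"jaw":0.65,"tx":0,"ty":-0.22,"tz":0,"ax":0,"ay":0,"az":0},
])

```text
time: 8.9
tool_pos: [0.3927, 0.1669, 0.2365]
ee_rot: [3.12, -0.007, 1.47]
wrist_force: [-0.2, 0.6, 0.5]
width: 0.0611
```

```bash
python3 - <<'E'
from h import *
ex=np.array([.9946,-.1036]); ey=np.array([.1036,.9946]); ims=[]
for n in("scene","top"):
    p,d=snapshot(n); P=cloud(n,d); ims.append(p[110:260,150:400] if n=="scene" else p[90:240,120:370])
    Q=P.reshape(-1,3); L=np.c_[Q[:,:2]@ex,Q[:,:2]@ey,Q[:,2]]
    w=(p.reshape(-1,3)[:,0].astype(int)-p.reshape(-1,3)[:,2]>20)
    for nm,cx,cy in(("new",.593,.207),("a",.592,.097),("b",.592,-.012)):
        N=(np.hypot(L[:,0]-cx,L[:,1]-cy)<.035)&w
        k=L[N&(L[:,2]>.1)&(L[:,2]<.16)]; q=L[N&(L[:,2]>.066)&(L[:,2]<.09)]; f=L[N&(L[:,2]<.05)&(L[:,2]>.01)]
        print(n,nm,"knob mid",((k.min(0)+k.max(0))/2).round(4),"top",k[k[:,2]>.133].mean(0).round(4),"zmax",k[:,2].max().round(4),"neck",len(q),q.mean(0).round(4) if len(q) else "","foot z",len(f),f[:,2].max().round(4) if len(f) else "")
cv2.imwrite("pics/fin.png",cv2.resize(np.vstack(ims),(500,600))[...,::-1])
E
```

```text
scene new knob mid [0.5963 0.209  0.1236] top [0.5973 0.2091 0.1389] zmax 0.1433 neck 45 [0.5968 0.2085 0.0782] foot z 0 
scene a knob mid [0.5973 0.0984 0.1221] top [0.5978 0.0991 0.1387] zmax 0.1431 neck 44 [0.5978 0.0987 0.0789] foot z 0 
scene b knob mid [ 0.5963 -0.0104  0.122 ] top [ 0.597  -0.0093  0.1387] zmax 0.1431 neck 45 [ 0.5962 -0.0095  0.078 ] foot z 0 
top new knob mid [0.5911 0.2069 0.1258] top [0.5906 0.2072 0.1395] zmax 0.1457 neck 3 [0.5914 0.2205 0.0671] foot z 206 0.0487
top a knob mid [0.592  0.0969 0.1254] top [0.5914 0.0967 0.1396] zmax 0.1449 neck 2 [0.6027 0.1144 0.0665] foot z 170 0.0473
top b knob mid [ 0.5918 -0.0121  0.1261] top [ 0.5908 -0.0115  0.1395] zmax 0.1449 neck 4 [0.5841 0.0052 0.0669] foot z 155 0.0495
```

View pics/fin.png

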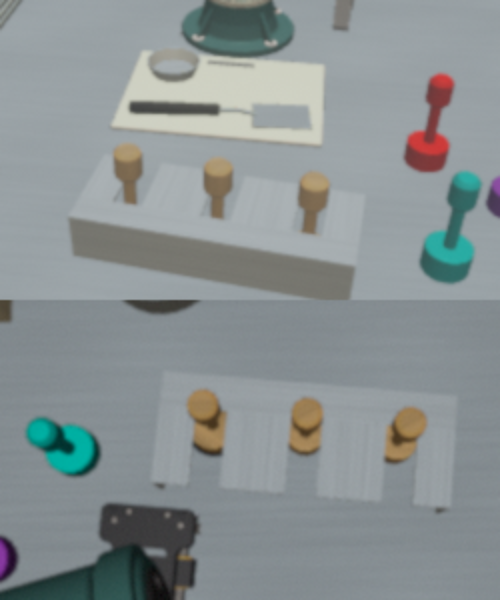

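The picture shows all three tampers upright in a row, knobs above the plate at crop (203,405), (307,413) and (410,424). The parked two have not moved and the gripper is clear. I'll hand in.

```bash
python3 -c "
from bench import *
print(get_obs()['time']); print(close_job())"
```

```text
9.0
the job is handed in; nothing more can be done
None
```

The round-foot beech tamper is back in the empty slot. It stands upright on the counter with its foot under the plate and its knob above. I gripped it by the knob, lifted it 8 mm, slid it in from the front, lowered it until the counter carried it (about 4 N), then released and backed off. The job was handed in at 9.0 s.

- **Position:** the top camera puts the knob within about 2 mm of slot_home along the slot, level with the two parked tampers, and within 1 mm across it. Neck and knob line up vertically.
- **Slot end:** I felt no contact with the end while sliding in. "All the way in" therefore rests on the camera positions, not on touch.
- **Parked tampers:** in the top view they stayed put to within about 1 mm. No force reading taken at the end of a move went above about 5 N.
- **Disagreement:** the scene camera reads 4–6 mm further in along the slot for all three knobs. I took that as its calibration offset, since it is much the same for each one.

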